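Find the fullest glaze tin by its weight

TASK

Pull the wooden tray out of the low shelf to its stop; in it stand three identical closed tins. Heft them to find the heaviest, leave the other two standing in the tray, and finish while holding the heaviest in the gripper, upright and motionless, about a hand's breadth above the level of the shelf top. Tip over none of the tins, and do not shift the tea bowl and the brush on the bench.

Things in the scene. Friction and masses are not known exactly. Their poses are not given: they have to be found in the camera images.
- shelf: low white melamine-topped shelf that carries the tray, 480 mm wide, 280 mm deep, its top face 130 mm above the bench; origin on the bench under the middle of its front edge. Axes: x points into the shelf, y to the left along its front edge, z up. The shelf is fixed; its place and yaw vary. A jar stands on its top, 160 mm or more behind the front edge
- tray (a joint): how far the wooden tray is slid out of the shelf, m: 0 fully in, 0.165 at its stop; starts 0 to 0.025. It slides straight along the shelf's -x and resists with about 2 N plus light damping
- tray_handle (a point): centre of the dark bar handle on the tray's front board, 85 mm above the bench: a horizontal round bar about 10 mm thick and 120 mm long along the shelf's y, 35 mm in front of the board, which rises to 95 mm above the bench. Axes as those of the shelf (x into the shelf); moves with the tray
- tray_floor (a point): point on the upper face of the tray floor, 30 mm above the bench, midway across; moves with the tray, axes as the shelf's. Inside, the tray is 403 mm wide (y) and reaches 72 mm to the front (-x) of this point, 168 mm to the back; side walls 35 mm high. The tins' row lies within 25 mm of it in x (under the shelf top while the tray is in); behind lie a cup (42 mm high), a dish and a flat rib
- tin_a: closed plain metal tin, 56 mm in diameter, 68 mm tall, origin at the centre of its underside, z up. The three tins look identical and stand on the tray floor in any order, in a row along y, about 130 mm apart (at least 106). The heaviest weighs 0.38 to 0.46 kg, the others 0.11 to 0.26 kg
- tin_b: closed plain metal tin, 56 mm in diameter, 68 mm tall, origin at the centre of its underside, z up. The three tins look identical and stand on the tray floor in any order, in a row along y, about 130 mm apart (at least 106). The heaviest weighs 0.38 to 0.46 kg, the others 0.11 to 0.26 kg
- tin_c: closed plain metal tin, 56 mm in diameter, 68 mm tall, origin at the centre of its underside, z up. The three tins look identical and stand on the tray floor in any order, in a row along y, about 130 mm apart (at least 106). The heaviest weighs 0.38 to 0.46 kg, the others 0.11 to 0.26 kg
- tea_bowl: brown tea bowl, 116 mm wide, 72 mm high, on the bench to the right of the tray; origin under its centre, z up
- brush: bamboo-handled brush, 190 mm long, lying on the bench to the left of the tray; its x axis runs along it
Things that resemble listed ones, but are neither listed nor needed, are in the scene too. Of the things that look like the tea_bowl, the smallest one is meant.

How it is judged:
By the outcome, as a careful person would: the job done as asked, in the order asked, and still so for the second after the job is handed in, while the arm keeps its last pose, push and grip.
It also fails if it takes over 72 s, if anything falls off the work surface, if the arm or the gripper's body presses on something with over 40 N, if the wrist force passes 120 N, or if a joint passes its speed limit or range.

ROBOT

A 7-joint arm with a two-finger parallel gripper is mounted at the origin on the work surface. World frame = base frame: x ahead of the robot, y to its left, z up, the work surface at z = 0. Lengths are in m, angles in degrees, forces in N, time in s.
With the tool pointing down it reaches from about 0.35 to 0.9 m from the base axis. Payload 7.2 kg.
Tool frame: the origin (TCP) lies on the centre line of the jaws, within the pads' length; the fingertips stand 8 mm ahead of it and the grasp point (between the pads) lies 11 mm behind it; z points along the fingers, y is the direction in which the jaws open and shut (so a half turn about z gives the same grasp; the last joint's range is limited). The gripper opens to 88 mm and grips with 3 to 60 N. Pads are 20 mm wide; open, the fingers measure 115 mm over their backs; the gripper's body (75 mm by 178 mm) begins 61 mm behind the grasp point.
Start: joints at [64.618, 23.554, -0.728, 91.456, 0.321, 64.991, -4.71], TCP at [0.229, -0.582, 0.231] pointing down, gripper open.
Joint ranges: [-169.25, 169.25], [-16.82, 113.86], [-84.01, 82.57], [7.8, 145.47], [-59.2, 239.2], [7.22, 106.19], [-163.78, 163.78]. Speed limits (degrees/s): [136.94, 136.94, 172.46, 172.46, 180, 180, 180].

INTERFACE

Orientations are given as a 3x3 rotation matrix whose columns are the frame's x, y, z axes.
In Python, from plant import state, eyes, workorder gives the robot as it stands. The module is installed in compiled form; this text tells all that it offers.
- The arm moves only by the tool carry_out, never from a script. Its argument "increments" is a list of rows, each a list of 5 numbers: the shift along the tool's x, y, z in mm, then the turn about the tool's z in rad, then the finger opening in mm, from 0 to 87.8. In form: [[dx, dy, dz, spin, grip], ...]. A call has 1 to 10 rows; each row is the pose to reach, as a shift and turn from the pose measured when the call began, along the tool's axes at that moment; what a row does not reach only later rows make up. A row lasts 1/8 s, in which the tool goes at most 62.5 mm and 10.7 degrees, less where a joint would pass 70% of its speed; a pose out of reach is approached as far as the arm can. A call with a gripper value outside its range is refused whole. The fingers move at their own pace and stop on an object; "grip_force" is the grip in N (left out, the last holds). Time passes only in rows, so rows that repeat a pose let the fingers close. It gives the time, the measured TCP pose, the force and the opening at its end, in the units of the state.
- state(): the state, without advancing time (a new reading comes with each control period).
- eyes.get_image(name): name is "side" or "top"; returns a dict with "color" (420x560x3 uint8, red, green, blue), "fx", "fy", "cx", "cy" (pixels), "distortion" ([k1, k2, p1, p2, k3] as OpenCV has them; the pictures are not rectified), "world_to_cam" (4x4, takes a point from world to camera coordinates). Camera axes: x right, y up, looking along -z (the intrinsics and any distortion apply to the point x, -y, -z); pixel columns grow to the right and rows downward; lengths in m; the calibration is good to about 2 mm. A picture is of the moment at which its call begins. There is no depth.
- workorder.sign_off(): hands the job in, once; it reports no verdict.
The state is a dict: "time": time; "joint_positions": joint angles; "qvel": joint speeds; "joint_torque": joint torques, N m; "tool_pos": TCP position; "tcp_rot": TCP orientation; "contact_force": force on the tool from outside, world axes, zero at the start; "ft_torque": the same for the moment, N m; "finger_gap": opening from 0.0 (shut) to 1.0 (fully open).
Only numpy, scipy, OpenCV 4.12 (cv2) and the standard library are available. Lean on these libraries where they do the work, as an engineer would, in place of code of your own. Each camera call takes 0.05 s, during which the arm holds its last target.

## Working session

There is one attempt and no reset: what is moved stays moved. The work goes in short steps, Python scripts to look and compute and a tool call to move; the robot and the scene stay as the last step left them, time stands still between calls to the robot, and variables do not carry over. Pictures are saved under pics/ and viewed, and the job is handed in when it is done.

Besides the shell and the picture viewer there is one more tool, called after "Request:" as name([rows], argument=value, ...), one row to a line, values as JSON. carry_out: Moves the arm, as the interface text tells. Its arguments: {"type":"object","properties":{"increments":{"type":"array","items":{"type":"array","items":{"type":"number"}}},"grip_force":{"type":"number"}},"required":["increments"]}

```bash
mkdir -p pics; python3 - <<'E'
from plant import state, eyes
import cv2
s=state()
for k,v in s.items(): print(k,v)
for n in("side","top"):
    d=eyes.get_image(n); cv2.imwrite(f"pics/{n}0.png",d["color"][:,:,::-1])
    print(n,{k:v for k,v in d.items() if k!="color"})
E
```

```text
time 0.0
joint_positions [64.61797504 23.59891898 -0.72755136 91.50176343  0.32165949 64.99154716
 -4.70992306]
qvel [-0.01209239  0.12797761 -0.04235045 -0.09636331  0.02105503 -0.05149011
  0.08989668]
joint_torque [-7.75970184e-04 -5.87953198e+01  6.41241577e-01 -2.91070855e+01
 -5.38441131e-02  1.82739983e-02  2.03927925e-04]
tool_pos [ 0.22857829 -0.58118506  0.22983743]
tcp_rot [[ 9.30575714e-01  3.66098835e-01 -6.95108348e-04]
 [ 3.66099472e-01 -9.30574652e-01  1.41228699e-03]
 [-1.29813587e-04 -1.56871877e-03 -9.99998761e-01]]
contact_force [0.68682407 0.13246096 0.03355049]
ft_torque [-0.01308638  0.02131385  0.03522073]
finger_gap 0.9986464999384898
side {'fx': 389.3840324932385, 'fy': 389.3840324932385, 'cx': 279.8925513723681, 'cy': 206.9032081837936, 'distortion': array([0.0161554, 0.       , 0.       , 0.       , 0.       ]), 'world_to_cam': array([[-8.22995299e-01, -5.68047692e-01, -7.46638522e-04,
         4.68211276e-01],
       [ 3.52520932e-01, -5.11766956e-01,  7.83468937e-01,
        -2.65206851e-01],
       [-4.45429827e-01,  6.44528046e-01,  6.21430501e-01,
        -9.75050883e-01],
       [ 0.00000000e+00,  0.00000000e+00,  0.00000000e+00,
         1.00000000e+00]])}
top {'fx': 380.93496556529806, 'fy': 380.93496556529806, 'cx': 277.3418906522572, 'cy': 208.50538213628374, 'distortion': array([-0.10482957,  0.        ,  0.        ,  0.        ,  0.        ]), 'world_to_cam': array([[-0.02279542, -0.99955732,  0.01911889,  0.00775049],
       [ 0.98418066, -0.01907569,  0.17613788, -0.57855695],
       [-0.1756952 ,  0.02283157,  0.98417982, -1.08599736],
       [ 0.        ,  0.        ,  0.        ,  1.        ]])}
```

View pics/side0.png

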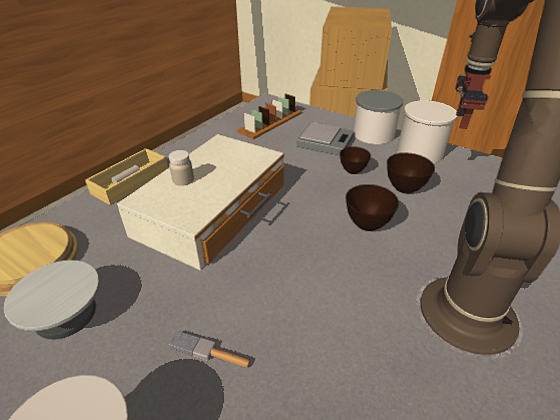

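View pics/top0.png

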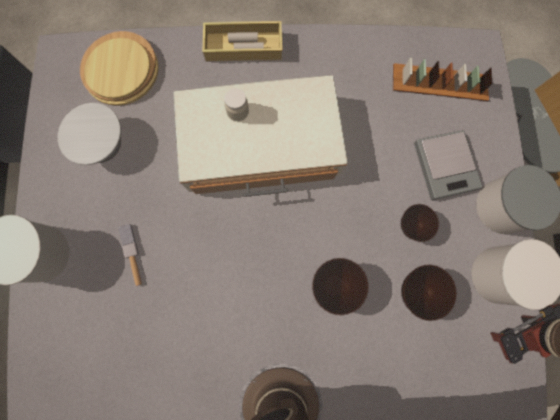

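```bash
cat > h.py <<'E'
import numpy as np, cv2
from plant import state, eyes
def cam(n):
    d=eyes.get_image(n); return d
def K(d): return np.array([[d["fx"],0,d["cx"]],[0,d["fy"],d["cy"]],[0,0,1.]])
def ray(d,uv):
    p=cv2.undistortPoints(np.array([[uv]],float),K(d),np.array(d["distortion"]))[0,0]
    W=np.array(d["world_to_cam"]);R=W[:3,:3];t=W[:3,3]
    return -R.T@t, R.T@np.array([p[0],-p[1],-1.])
def onz(d,uv,z):
    o,r=ray(d,uv); return o+r*(z-o[2])/r[2]
def tri(d1,u1,d2,u2):
    o1,r1=ray(d1,u1);o2,r2=ray(d2,u2)
    ab=np.linalg.lstsq(np.stack([r1,-r2],1),o2-o1,rcond=None)[0]
    a=o1+r1*ab[0];b=o2+r2*ab[1]
    return (a+b)/2,np.linalg.norm(a-b)
def proj(d,P):
    W=np.array(d["world_to_cam"]);c=W[:3,:3]@np.array(P,float)+W[:3,3]
    return cv2.projectPoints(np.array([[c[0],-c[1],-c[2]]]),np.zeros(3),np.zeros(3),K(d),np.array(d["distortion"]))[0][0,0]
def crop(d,name,x0,y0,x1,y1,s):
    cv2.imwrite("pics/"+name,cv2.resize(d["color"][y0:y1,x0:x1,::-1],None,fx=s,fy=s,interpolation=cv2.INTER_CUBIC))
E
python3 - <<'E'
from h import *
crop(cam("side"),"s1.png",190,130,320,270,4)
crop(cam("top"),"t1.png",165,70,355,215,4)
E
```

```text
(no output)
```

View pics/s1.png

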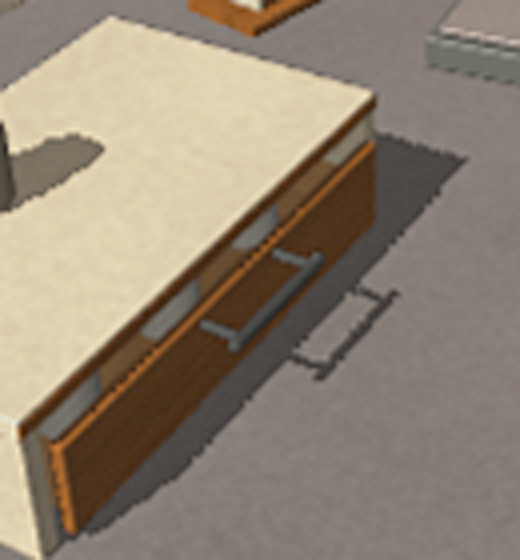

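View pics/t1.png

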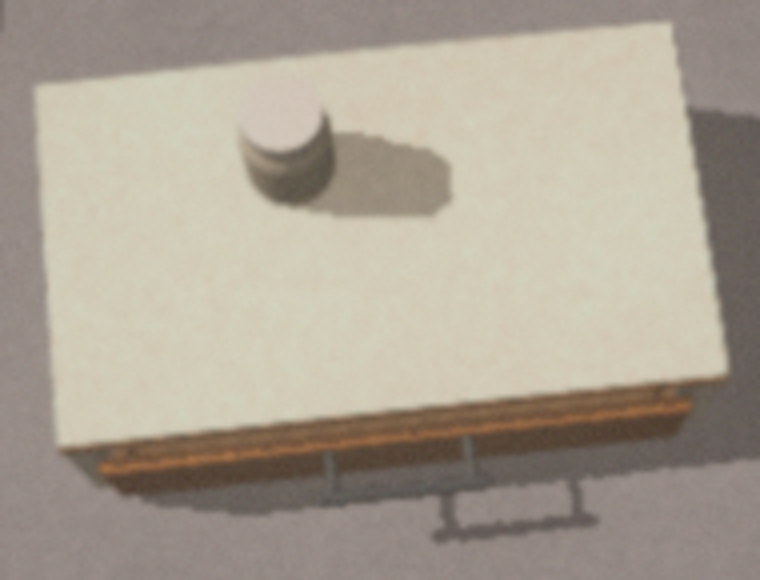

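```bash
python3 - <<'E'
from h import *
np.set_printoptions(precision=4,suppress=True)
T=cam("top");S=cam("side")
f=lambda x,y:(165+x/4-.4,70+y/4-.4)
g=lambda x,y:(190+x/4-.4,130+y/4-.4)
c={k:onz(T,f(*v),.13) for k,v in dict(FL=(60,450),FR=(727,375),BL=(36,87),BR=(671,22)).items()}
for k,v in c.items(): print(k,v)
print("w",np.linalg.norm(c['FL']-c['FR']),"d",np.linalg.norm(c['FL']-c['BL']),np.linalg.norm(c['FR']-c['BR']))
v=c['FL']-c['FR'];print("yaw of y axis-90",np.degrees(np.arctan2(v[1],v[0]))-90)
v=c['BL']-c['BR'];print(np.degrees(np.arctan2(v[1],v[0]))-90)
v=c['BL']-c['FL'];print(np.degrees(np.arctan2(v[1],v[0])));v=c['BR']-c['FR'];print(np.degrees(np.arctan2(v[1],v[0])))
hl=onz(T,f(325,497),.085);hr=onz(T,f(490,482),.085);print("handle top",hl,hr,np.linalg.norm(hl-hr),(hl+hr)/2)
hl=onz(S,g(235,340),.085);hr=onz(S,g(320,260),.085);print("handle side",hl,hr,np.linalg.norm(hl-hr),(hl+hr)/2)
print("front R side",onz(S,g(375,97),.13),"L",onz(S,g(20,430),.13))
mid=(c['FL']+c['FR'])/2;print(mid)
E
```

```text
FL [0.6454 0.271  0.13  ]
FR [ 0.6919 -0.203   0.13  ]
BL [0.9249 0.2983 0.13  ]
BR [ 0.9705 -0.1781  0.13  ]
w 0.4763375756764997 d 0.28079796192493145 0.27973758765041423
yaw of y axis-90 5.5969859787985285
5.468831181787806
5.563892855837541
5.111290111805202
handle top [0.6177 0.0871 0.085 ] [ 0.6267 -0.0334  0.085 ] 0.12086551640018196 [0.6222 0.0268 0.085 ]
handle side [0.6228 0.0851 0.085 ] [ 0.629  -0.0303  0.085 ] 0.11553915017697888 [0.6259 0.0274 0.085 ]
front R side [ 0.6906 -0.1972  0.13  ] L [0.6446 0.2767 0.13  ]
[0.6687 0.034  0.13  ]
```

```bash
cat >> h.py <<'E'
def delta(P,yaw):
    """local shift mm & spin for tool y axis at world angle yaw (deg, mod 180)"""
    s=state();R=np.array(s["tcp_rot"]);p=np.array(s["tool_pos"])
    d=R.T@(np.array(P)-p)*1000
    cur=np.degrees(np.arctan2(R[1,1],R[0,1]));a=(yaw-cur+90)%180-90
    return np.round(d,1), round(-np.radians(a),3)
E
python3 - <<'E'
from h import *
np.set_printoptions(precision=3,suppress=True)
T=cam("top");S=cam("side")
for z in(.1,.15,.2):print(z,onz(T,(505,272),z),onz(T,(562,272),z),"side",onz(S,(402,115),z),onz(S,(455,115),z))
print(tri(T,(531,272),S,(429,113)), tri(T,(527,202),S,(379,102)))
print(delta((.43,-.25,.25),-30),delta((.624,.028,.2),5.5))
E
```

```text
0.1 [ 0.368 -0.666  0.1  ] [ 0.358 -0.86   0.1  ] side [ 0.487 -0.781  0.1  ] [ 0.305 -0.904  0.1  ]
0.15 [ 0.368 -0.634  0.15 ] [ 0.359 -0.819  0.15 ] side [ 0.456 -0.673  0.15 ] [ 0.287 -0.788  0.15 ]
0.2 [ 0.369 -0.602  0.2  ] [ 0.36  -0.778  0.2  ] side [ 0.425 -0.565  0.2  ] [ 0.269 -0.671  0.2  ]
(array([ 0.365, -0.701,  0.172]), np.float64(5.599518204422532e-06)) (array([ 0.569, -0.722,  0.159]), np.float64(0.009379940523325614))
(array([ 308.7, -234.9,  -19.4]), np.float64(-0.672)) (array([ 591. , -422.5,   30.6]), np.float64(-1.292))
```

Request:
carry_out([
  [40, -30, -20, -0.1, 80],
  [85, -65, -20, -0.2, 70],
  [130, -100, -20, -0.3, 60],
  [175, -135, -20, -0.4, 50],
  [220, -168, -20, -0.5, 40],
  [265, -200, -20, -0.6, 30],
  [308, -235, -20, -0.67, 25],
  [308, -235, -20, -0.67, 25],
])

```text
time: 1.4
tool_pos: [0.4316, -0.2459, 0.251]
tcp_rot: [[0.495, 0.869, 0.001], [0.869, -0.495, 0.001], [0.002, 0.001, -1.0]]
contact_force: [-0.2, -0.4, -0.6]
finger_gap: 0.283
```

```bash
python3 -c "
from h import *
s=state();print(s['tool_pos'],s['finger_gap']*88,s['contact_force'],s['joint_positions'].round(1));print(delta((.624,.028,.2),5.5))"
```

```text
[ 0.43156479 -0.24594441  0.2509789 ] 24.92788846775459 [-0.22666433 -0.38694686 -0.58651993] [ 40.9  11.2 -19.3 106.3   4.   63.1  -9.5]
(array([333.2,  31.5,  51.5]), np.float64(-0.614))
```

Request:
carry_out([
  [50, 5, 8, -0.1, 25],
  [100, 10, 16, -0.2, 25],
  [150, 15, 24, -0.3, 25],
  [200, 20, 32, -0.4, 25],
  [250, 25, 40, -0.5, 25],
  [300, 28, 48, -0.61, 25],
  [333, 31, 51, -0.614, 25],
  [333, 31, 51, -0.614, 25],
  [333, 31, 51, -0.614, 25],
])

```text
time: 2.52
tool_pos: [0.6232, 0.0262, 0.2002]
tcp_rot: [[-0.094, 0.996, 0.001], [0.996, 0.094, -0.0], [-0.0, 0.001, -1.0]]
contact_force: [-0.3, -1.3, -0.4]
finger_gap: 0.279
```

```bash
python3 -c "
from h import *
s=state();print(s['tool_pos'],s['finger_gap']*88,s['contact_force'],s['joint_positions'].round(1));print(delta((.624,.028,.08),5.5))
crop(cam('side'),'s2.png',190,90,350,240,4)
"
```

```text
[0.6231966  0.02624119 0.20019371] 24.579357978552583 [-0.26745455 -1.259685   -0.37607167] [ 14.7  28.1 -30.5  92.2  15.5  63.9 -14.3]
(array([  1.7,   0.9, 120.2]), np.float64(-0.002))
```

View pics/s2.png

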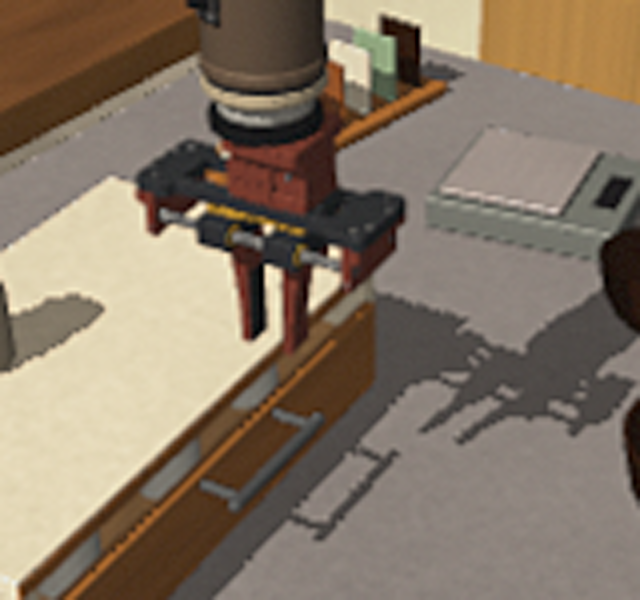

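The fingers are over the bar and straddle it along the shelf's x axis. Descending now.

Request:
carry_out([
  [2, 1, 30, 0, 25],
  [2, 1, 60, 0, 25],
  [2, 1, 80, 0, 25],
  [2, 1, 95, 0, 25],
  [2, 1, 108, 0, 25],
  [2, 1, 120, 0, 25],
  [2, 1, 120, 0, 25],
])

```text
time: 3.45
tool_pos: [0.6236, 0.028, 0.0796]
tcp_rot: [[-0.094, 0.996, -0.0], [0.996, 0.094, -0.0], [-0.0, -0.0, -1.0]]
contact_force: [-0.9, 0.0, 0.6]
finger_gap: 0.283
```

```bash
python3 -c "
from h import *
crop(cam('side'),'s3.png',190,90,350,240,4)
"
```

```text
(no output)
```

View pics/s3.png

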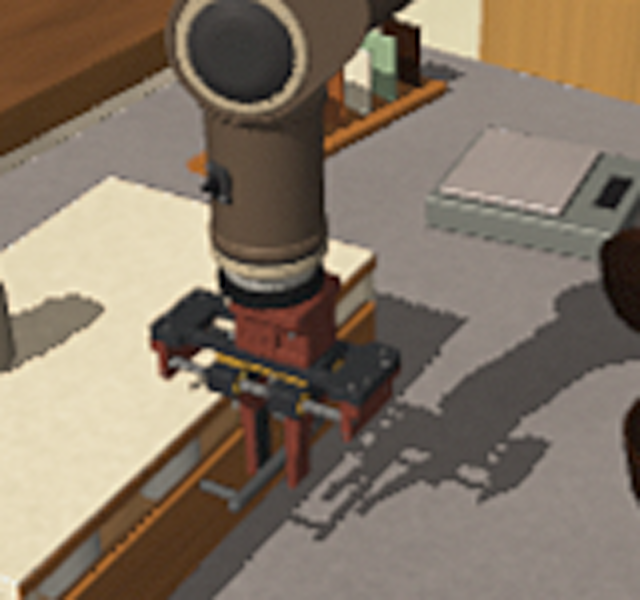

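Straddled, with no contact force. Closing.

Request:
carry_out([
  [0, 0, 0, 0, 18],
  [0, 0, 0, 0, 10],
  [0, 0, 0, 0, 4],
  [0, 0, 0, 0, 4],
  [0, 0, 0, 0, 4],
], grip_force=15)

```text
time: 4.12
tool_pos: [0.6225, 0.028, 0.0807]
tcp_rot: [[-0.094, 0.996, -0.002], [0.996, 0.094, -0.001], [-0.001, -0.002, -1.0]]
contact_force: [-6.4, 0.1, 4.9]
finger_gap: 0.119
```

Request:
carry_out([
  [0, -4, 0, 0, 4],
  [0, -12, 0, 0, 4],
  [0, -24, 0, 0, 4],
  [0, -38, 0, 0, 4],
  [0, -52, 0, 0, 4],
  [0, -66, 0, 0, 4],
  [0, -80, 0, 0, 4],
  [0, -90, 0, 0, 4],
  [0, -97, 0, 0, 4],
  [0, -100, 0, 0, 4],
])

```text
time: 5.38
tool_pos: [0.5224, 0.0187, 0.0807]
tcp_rot: [[-0.094, 0.996, -0.003], [0.996, 0.094, -0.001], [-0.001, -0.003, -1.0]]
contact_force: [2.7, 1.2, -10.2]
finger_gap: 0.122
```

Request:
carry_out([
  [0, -4, 0, 0, 4],
  [0, -12, 0, 0, 4],
  [0, -22, 0, 0, 4],
  [0, -32, 0, 0, 4],
  [0, -41, 0, 0, 4],
  [0, -48, 0, 0, 4],
  [0, -54, 0, 0, 4],
  [0, -60, 0, 0, 4],
  [0, -66, 0, 0, 4],
  [0, -70, 0, 0, 4],
])

```text
time: 6.62
tool_pos: [0.458, 0.0126, 0.0821]
tcp_rot: [[-0.094, 0.996, 0.008], [0.996, 0.094, 0.001], [0.001, 0.008, -1.0]]
contact_force: [22.5, 2.0, -23.6]
finger_gap: 0.12
```

```bash
python3 -c "
from h import *
crop(cam('side'),'s4.png',150,90,390,270,3)
T=cam('top');crop(T,'t4.png',165,70,355,260,3)
print(T['color'].shape)
"
```

```text
(420, 560, 3)
```

View pics/s4.png

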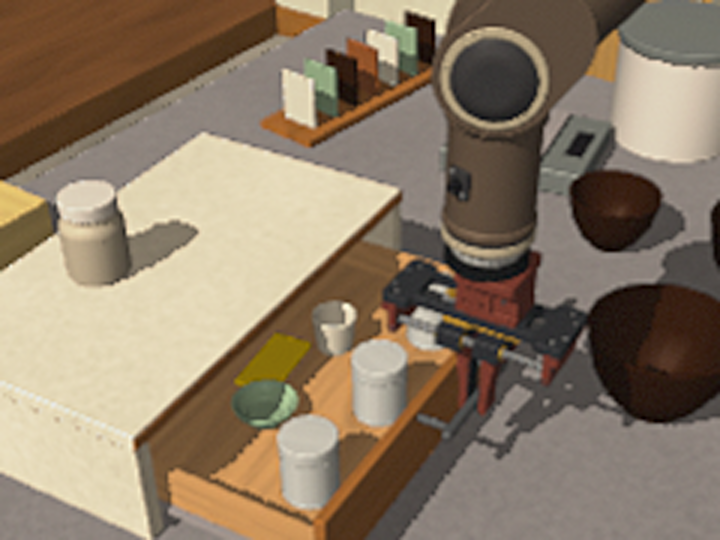

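View pics/t4.png

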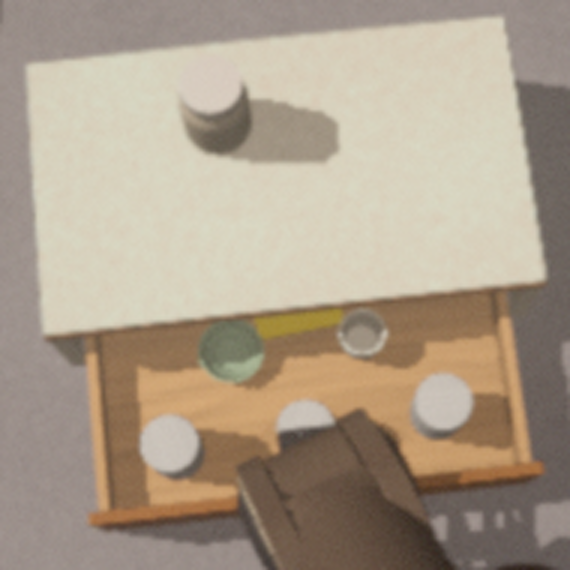

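At the stop: 22 N of resistance after 165 mm of travel. All three tins are standing. Relaxing, releasing and rising.

Request:
carry_out([
  [0, 0, 0, 0, 25],
  [0, 0, 0, 0, 25],
  [0, 0, 0, 0, 25],
  [0, 0, -15, 0, 25],
  [0, 0, -60, 0, 25],
  [0, 0, -115, 0, 40],
  [0, 0, -130, 0, 75],
  [0, 0, -130, 0, 87],
])

```text
time: 7.72
tool_pos: [0.4574, 0.0122, 0.2134]
tcp_rot: [[-0.093, 0.996, 0.011], [0.996, 0.093, 0.0], [-0.001, 0.011, -1.0]]
contact_force: [0.1, -1.3, -0.4]
finger_gap: 0.585
```

Request:
carry_out([
  [0, -20, 0, 0, 80],
  [0, -45, 0, 0, 80],
  [0, -60, 0, 0, 80],
  [0, -60, 0, 0, 80],
])

```text
time: 8.22
tool_pos: [0.3967, 0.0063, 0.2122]
tcp_rot: [[-0.093, 0.996, 0.01], [0.996, 0.093, -0.0], [-0.001, 0.01, -1.0]]
contact_force: [0.2, -0.2, 0.1]
finger_gap: 0.909
```

```bash
python3 -c "
from h import *
crop(cam('side'),'s5.png',150,90,390,270,3)
T=cam('top');crop(T,'t5.png',165,130,355,260,4)
s=state();print(s['tool_pos'],s['contact_force'],s['joint_positions'])
"
```

```text
[0.39816424 0.00659207 0.2126754 ] [ 0.53389985 -1.37009046 -0.11083017] [ 27.14936311   4.21904326 -36.15570998 120.4059947    3.09206291
  55.59714047  -5.31130633]
```

View pics/s5.png

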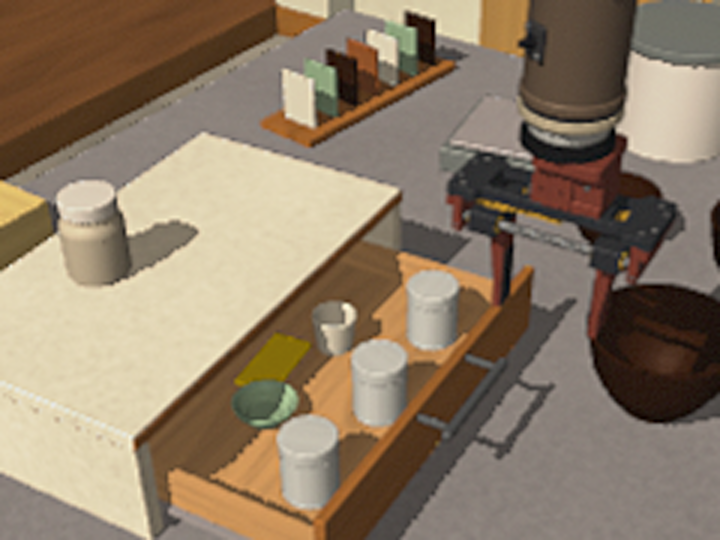

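View pics/t5.png

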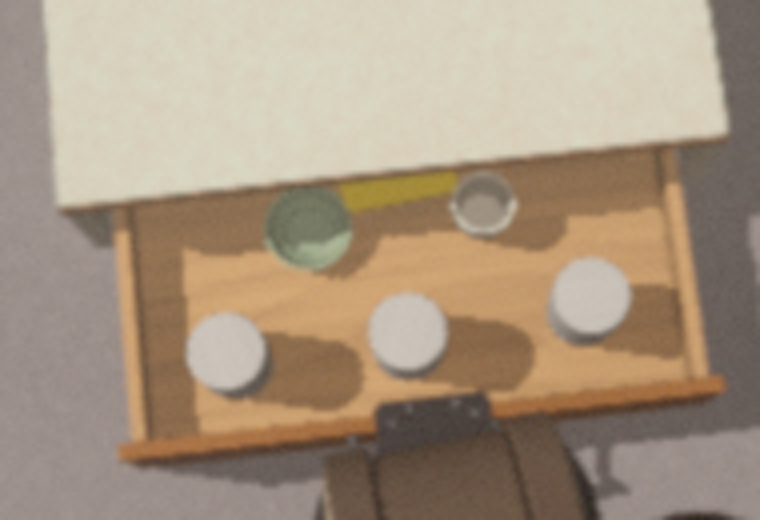

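```bash
python3 - <<'E'
from h import *
np.set_printoptions(precision=4,suppress=True)
T=cam("top");S=cam("side")
for nm,(x,y) in dict(L=(228,352),M=(408,332),R=(592,297)).items():
    u=(165+x/4-.4,130+y/4-.4)
    im=T["color"].astype(int); mx=im.max(2);mn=im.min(2)
    m=((mx-mn<28)&(mn>140)).astype(np.uint8)
    r=m.copy()*0;cv2.circle(r,(int(u[0]),int(u[1])),14,1,-1)
    c=max(cv2.findContours(m&r,0,1)[0],key=cv2.contourArea)
    e=cv2.minEnclosingCircle(c);M=cv2.moments(c)
    print(nm,u,(M['m10']/M['m00'],M['m01']/M['m00']),e, onz(T,u,.098), onz(T,(M['m10']/M['m00'],M['m01']/M['m00']),.098))
for nm,(x,y) in dict(L=(308,435),M=(380,357),R=(433,286)).items():
    print(nm,onz(S,(150+x/3-.4,90+y/3-.4),.098))
P=onz(T,(231,210),.098)
E
```

```text
L (221.6, 217.6) (221.0061224489796, 217.48979591836735) ((221.0, 217.5), 9.34087085723877) [0.547  0.1559 0.098 ] [0.5474 0.1576 0.098 ]
M (266.6, 212.6) (266.43347050754454, 212.70027434842248) ((266.3999938964844, 213.0), 9.484829902648926) [0.559  0.0276 0.098 ] [0.5587 0.028  0.098 ]
R (312.6, 203.85) (312.10885733603783, 203.82961460446248) ((311.88134765625, 204.19491577148438), 9.66225528717041) [ 0.5819 -0.1051  0.098 ] [ 0.582  -0.1036  0.098 ]
L [0.5508 0.1582 0.098 ]
M [0.562  0.0287 0.098 ]
R [ 0.5849 -0.102   0.098 ]
```

```bash
python3 -c "
from h import *
print(delta((.560,.028,.2),95.5),delta((.560,.028,.2),-84.6))"
```

```text
(array([  6.1, 162.8,  14.5]), np.float64(1.568)) (array([  6.1, 162.8,  14.5]), np.float64(1.57))
```

Request:
carry_out([
  [1, 20, 2, 0.17, 80],
  [2, 40, 4, 0.35, 80],
  [3, 60, 6, 0.52, 80],
  [4, 80, 8, 0.7, 80],
  [5, 100, 10, 0.87, 80],
  [6, 120, 12, 1.05, 80],
  [6, 135, 14, 1.22, 80],
  [6, 150, 14, 1.4, 80],
  [6, 163, 14, 1.57, 80],
  [6, 163, 14, 1.57, 80],
])

```text
time: 9.68
tool_pos: [0.561, 0.0284, 0.1999]
tcp_rot: [[0.995, 0.096, 0.01], [0.096, -0.995, 0.001], [0.011, -0.0, -1.0]]
contact_force: [0.1, 0.5, -0.4]
finger_gap: 0.911
```

Request:
carry_out([
  [0, 0, 0, 0, 80],
  [0, 0, 0, 0, 80],
])

```text
time: 9.93
tool_pos: [0.5606, 0.0283, 0.1997]
tcp_rot: [[0.995, 0.098, 0.01], [0.098, -0.995, 0.001], [0.01, -0.0, -1.0]]
contact_force: [0.6, 0.4, 0.2]
finger_gap: 0.909
```

```bash
python3 -c "
from h import *
S=cam('side');crop(S,'s6.png',170,70,370,250,4)
T=cam('top');crop(T,'t6.png',165,130,355,260,4)
s=state();print(s['tool_pos'],s['tcp_rot'],s['contact_force'],s['joint_positions'])
print(delta((.560,.028,.064),95.5))
z=[]
for i in range(10): cam('top');z.append(state()['contact_force'])
print(np.mean(z,0),np.std(z,0))
"
```

```text
[0.56075792 0.02819954 0.199903  ] [[ 9.95269778e-01  9.65966781e-02  1.03514080e-02]
 [ 9.65897680e-02 -9.95323594e-01  1.16658813e-03]
 [ 1.04156892e-02 -1.61229808e-04 -9.99945742e-01]] [ 0.142144   -0.68259064  0.54782038] [   9.16929657   20.35474484  -21.63104406  101.93527167    8.68565771
   58.7310938  -100.13884285]
(array([-2.200e+00,  1.000e-01,  1.359e+02]), np.float64(0.001))
[0.05462264 0.15742937 0.07598034] [0.3565863  0.55379995 0.44381964]
```

View pics/s6.png

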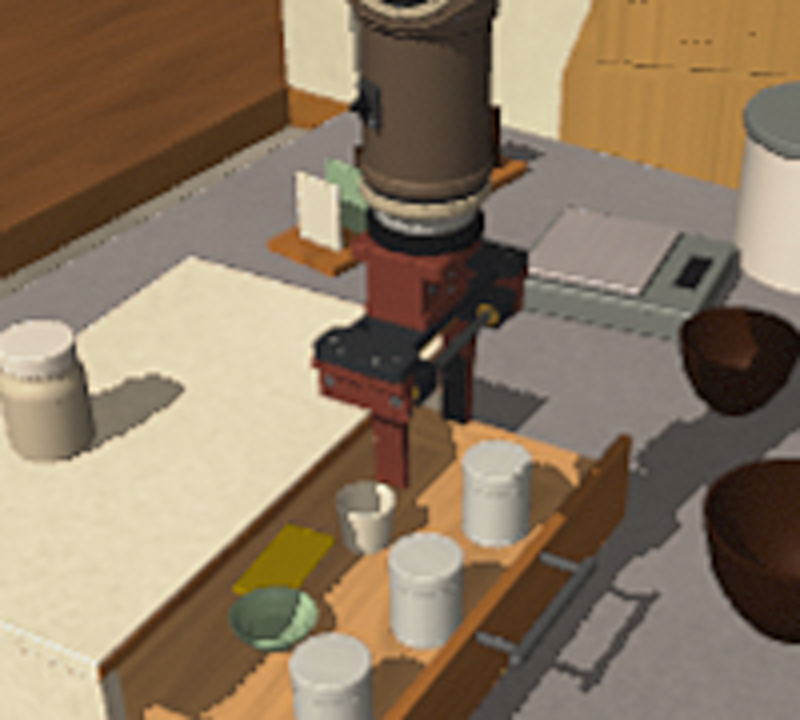

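Request:
carry_out([
  [0, 0, 25, 0, 80],
  [-1, 0, 55, 0, 80],
  [-1, 0, 80, 0, 80],
  [-2, 0, 100, 0, 80],
  [-2, 0, 115, 0, 80],
  [-2, 0, 127, 0, 80],
  [-2, 0, 136, 0, 80],
  [-2, 0, 136, 0, 80],
], grip_force=8)

```text
time: 11.52
tool_pos: [0.5602, 0.0283, 0.0634]
tcp_rot: [[0.995, 0.096, 0.01], [0.096, -0.995, 0.001], [0.01, -0.0, -1.0]]
contact_force: [0.5, -0.7, 0.1]
finger_gap: 0.911
```

Request:
carry_out([
  [0, 0, 0, 0, 72],
  [0, 0, 0, 0, 64],
  [0, 0, 0, 0, 58],
  [0, 0, 0, 0, 54],
  [0, 0, 0, 0, 48],
  [0, 0, 0, 0, 48],
  [0, 0, 0, 0, 48],
])

```text
time: 12.4
tool_pos: [0.5604, 0.0283, 0.0637]
tcp_rot: [[0.995, 0.096, 0.01], [0.096, -0.995, 0.001], [0.01, -0.0, -1.0]]
contact_force: [-1.1, -0.4, 4.6]
finger_gap: 0.638
```

Request:
carry_out([
  [0, 0, 0, 0, 48],
  [0, 0, 0, 0, 48],
  [0, 0, -6, 0, 48],
  [0, 0, -18, 0, 48],
  [0, 0, -28, 0, 48],
  [0, 0, -35, 0, 48],
  [0, 0, -38, 0, 48],
  [0, 0, -38, 0, 48],
], grip_force=28)

```text
time: 13.4
tool_pos: [0.56, 0.0283, 0.1019]
tcp_rot: [[0.995, 0.096, 0.01], [0.096, -0.995, 0.001], [0.01, -0.0, -1.0]]
contact_force: [0.5, 0.1, -1.4]
finger_gap: 0.634
```

```bash
python3 -c "
from h import *
z=[]
for i in range(14):
    S=cam('side');z.append(state()['contact_force'])
crop(S,'s7.png',170,70,370,250,4)
print(np.mean(z,0),np.std(z,0),state()['tool_pos'],state()['finger_gap'])
"
```

```text
[-0.12793977 -0.04636211 -1.35041529] [0.43771749 0.49563935 0.41408922] [0.56002065 0.02823477 0.10167113] 0.631901395186568
```

View pics/s7.png

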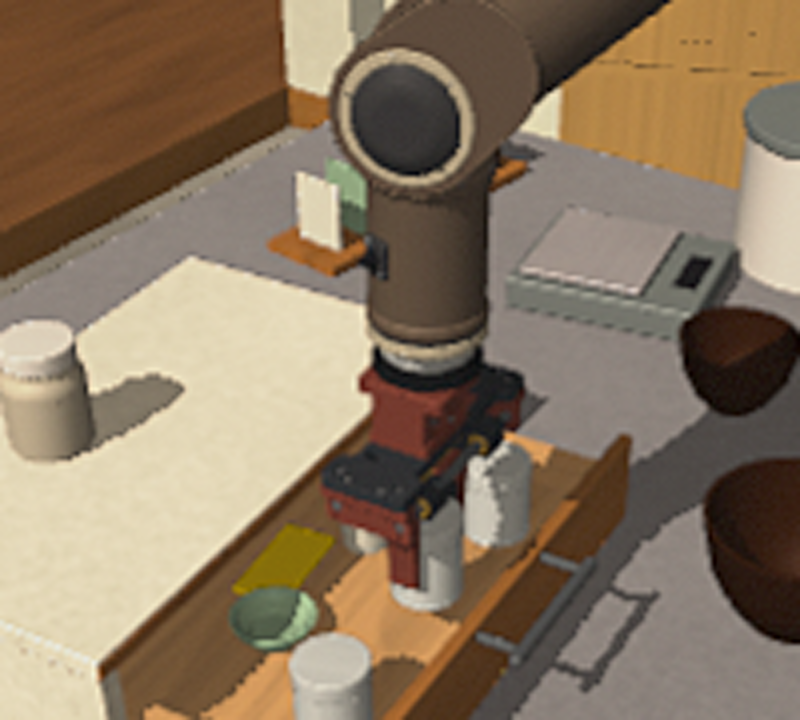

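The middle tin weighs 1.43 N (0.145 kg), so it is a light one. Setting it back down.

Request:
carry_out([
  [0, 0, 10, 0, 48],
  [0, 0, 22, 0, 48],
  [0, 0, 30, 0, 48],
  [0, 0, 35, 0, 48],
  [0, 0, 37.5, 0, 48],
  [0, 0, 38, 0, 48],
  [0, 0, 38, 0, 48],
])

```text
time: 14.98
tool_pos: [0.5605, 0.0283, 0.0639]
tcp_rot: [[0.995, 0.096, 0.01], [0.096, -0.995, 0.001], [0.01, -0.0, -1.0]]
contact_force: [0.2, 0.2, -1.4]
finger_gap: 0.636
```

Request:
carry_out([
  [0, 0, 0, 0, 58],
  [0, 0, 0, 0, 64],
  [0, 0, 0, 0, 80],
  [0, 0, 0, 0, 80],
  [0, 0, -15, 0, 80],
  [0, 0, -60, 0, 80],
  [0, 0, -110, 0, 80],
  [0, 0, -136, 0, 80],
  [0, 0, -136, 0, 80],
], grip_force=8)

```text
time: 16.1
tool_pos: [0.5605, 0.0284, 0.203]
tcp_rot: [[0.995, 0.096, 0.016], [0.096, -0.995, 0.001], [0.016, 0.0, -1.0]]
contact_force: [0.2, 0.2, -1.3]
finger_gap: 0.916
```

```bash
python3 -c "
from h import *
print(delta((.549,.157,.2),95.5),delta((.583,-.103,.2),95.5))
crop(cam('side'),'s8.png',170,70,370,250,4)
"
```

```text
(array([   0.8, -129.1,    3. ]), np.float64(-0.0)) (array([  9.8, 133. ,   3.2]), np.float64(-0.0))
```

View pics/s8.png

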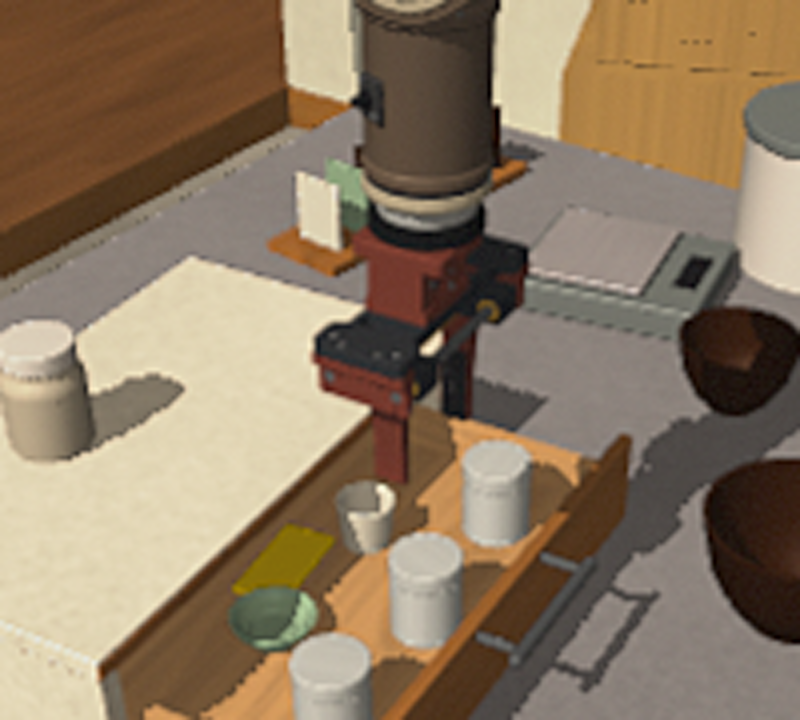

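The middle tin stands. Next, the right tin.

Request:
carry_out([
  [3, 30, 3, 0, 80],
  [6, 70, 3, 0, 80],
  [10, 110, 3, 0, 80],
  [10, 133, 3, 0, 80],
  [10, 133, 3, 0, 80],
  [10, 133, 3, 0, 80],
])

```text
time: 16.9
tool_pos: [0.5817, -0.1017, 0.1975]
tcp_rot: [[0.995, 0.097, 0.011], [0.097, -0.995, 0.002], [0.012, -0.001, -1.0]]
contact_force: [-0.1, 0.2, -0.1]
finger_gap: 0.912
```

```bash
python3 -c "
from h import *
z=[]
for i in range(8):
    cam('side');z.append(state()['contact_force'])
print(np.mean(z,0),delta((.583,-.103,.064),95.5))
crop(cam('side'),'s9.png',170,70,370,250,4)
"
```

```text
[ 0.07174132  0.07497964 -0.41715346] (array([ -1. ,   0.2, 134.4]), np.float64(0.0))
```

View pics/s9.png

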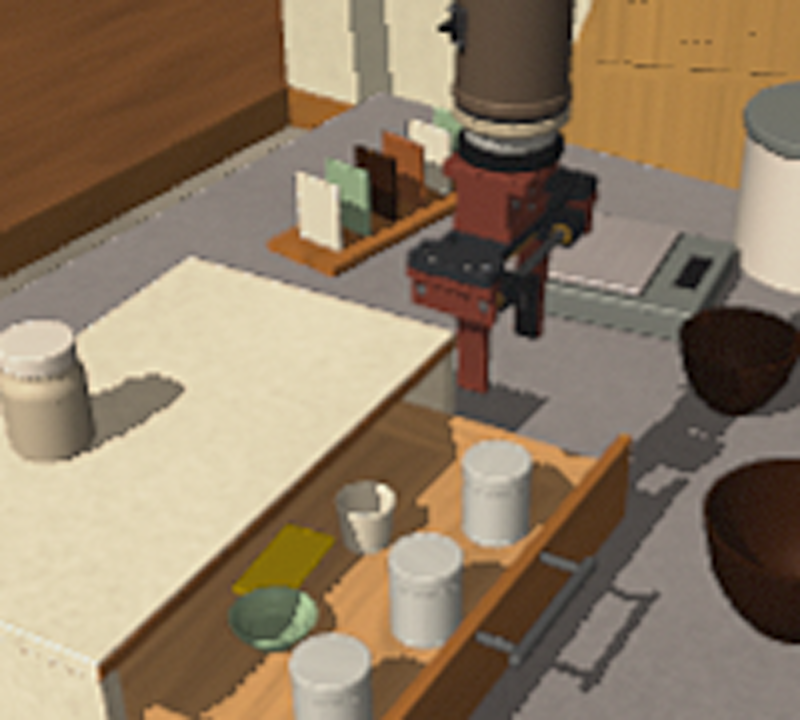

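Request:
carry_out([
  [0, 0, 25, 0, 80],
  [-1, 0, 55, 0, 80],
  [-1, 0, 80, 0, 80],
  [-1, 0, 100, 0, 80],
  [-1, 0, 115, 0, 80],
  [-1, 0, 126, 0, 80],
  [-1, 0, 134, 0, 80],
  [-1, 0, 134, 0, 80],
])

```text
time: 18.35
tool_pos: [0.5829, -0.1029, 0.0641]
tcp_rot: [[0.995, 0.096, 0.012], [0.096, -0.995, 0.001], [0.013, 0.0, -1.0]]
contact_force: [-0.7, 0.4, 0.8]
finger_gap: 0.914
```

Request:
carry_out([
  [0, 0, 0, 0, 72],
  [0, 0, 0, 0, 64],
  [0, 0, 0, 0, 58],
  [0, 0, 0, 0, 54],
  [0, 0, 0, 0, 48],
  [0, 0, 0, 0, 48],
  [0, 0, 0, 0, 48],
])

```text
time: 19.23
tool_pos: [0.5832, -0.1037, 0.0645]
tcp_rot: [[0.995, 0.095, 0.013], [0.095, -0.995, 0.0], [0.013, 0.001, -1.0]]
contact_force: [0.4, -5.9, 5.8]
finger_gap: 0.634
```

Request:
carry_out([
  [0, 0, 0, 0, 48],
  [0, 0, 0, 0, 48],
  [0, 0, -6, 0, 48],
  [0, 0, -18, 0, 48],
  [0, 0, -28, 0, 48],
  [0, 0, -35, 0, 48],
  [0, 0, -38, 0, 48],
  [0, 0, -38, 0, 48],
], grip_force=28)

```text
time: 20.23
tool_pos: [0.5827, -0.1038, 0.1026]
tcp_rot: [[0.995, 0.095, 0.013], [0.095, -0.995, 0.0], [0.013, 0.001, -1.0]]
contact_force: [0.1, -0.5, -4.3]
finger_gap: 0.632
```

```bash
python3 -c "
from h import *
z=[]
for i in range(14):
    S=cam('side');z.append(state()['contact_force'])
print(np.mean(z,0),np.std(z,0),state()['tool_pos'],state()['finger_gap'])
"
```

```text
[-0.01778343 -0.01546469 -4.11375393] [0.43337339 0.47088008 0.50119227] [ 0.58265011 -0.1037872   0.10245758] 0.6376685968839294
```

The right tin weighs 4.1 N (0.42 kg), which is in the heaviest's range. The task says to heft all of them and there is time, so I'll put it back and heft the left one too.

Request:
carry_out([
  [0, 0, 10, 0, 48],
  [0, 0, 22, 0, 48],
  [0, 0, 30, 0, 48],
  [0, 0, 35, 0, 48],
  [0, 0, 37.5, 0, 48],
  [0, 0, 38, 0, 48],
  [0, 0, 38, 0, 48],
])

```text
time: 21.8
tool_pos: [0.5833, -0.1038, 0.0647]
tcp_rot: [[0.995, 0.095, 0.014], [0.095, -0.995, 0.0], [0.014, 0.001, -1.0]]
contact_force: [0.0, -0.8, -4.5]
finger_gap: 0.633
```

Request:
carry_out([
  [0, 0, 0, 0, 58],
  [0, 0, 0, 0, 64],
  [0, 0, 0, 0, 80],
  [0, 0, 0, 0, 80],
  [0, 0, -15, 0, 80],
  [0, 0, -60, 0, 80],
  [0, 0, -110, 0, 80],
  [0, 0, -136, 0, 80],
  [0, 0, -136, 0, 80],
], grip_force=8)

```text
time: 22.92
tool_pos: [0.5829, -0.1039, 0.204]
tcp_rot: [[0.995, 0.095, 0.019], [0.095, -0.995, -0.001], [0.019, 0.003, -1.0]]
contact_force: [0.5, 1.0, -0.9]
finger_gap: 0.914
```

```bash
python3 -c "
from h import *
print(delta((.549,.157,.2),95.5))
crop(cam('side'),'s10.png',170,70,370,250,4)
"
```

```text
(array([  -8.9, -262.9,    3.1]), np.float64(-0.001))
```

View pics/s10.png

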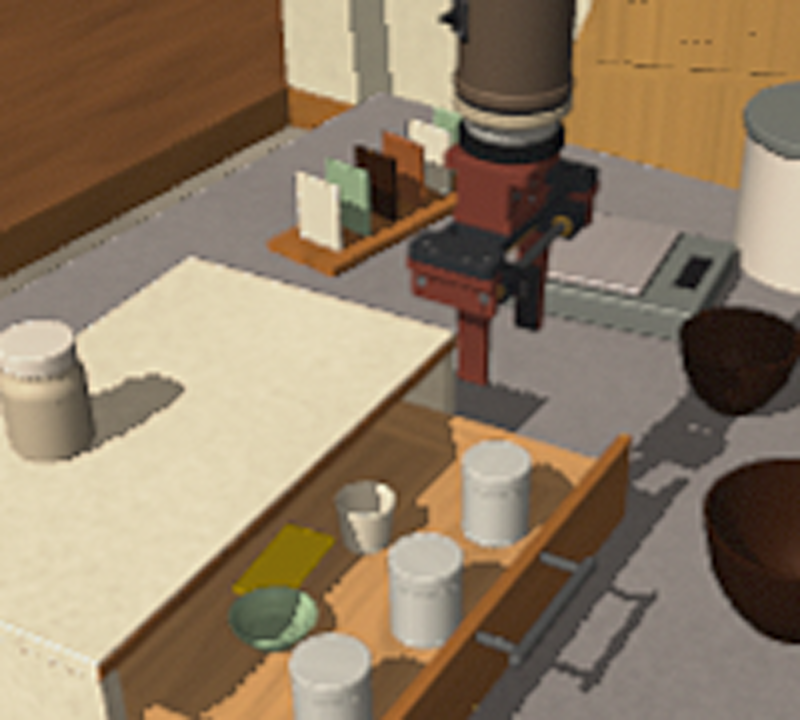

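Request:
carry_out([
  [-1, -30, 3, 0, 80],
  [-3, -75, 3, 0, 80],
  [-5, -125, 3, 0, 80],
  [-6, -175, 3, 0, 80],
  [-8, -220, 3, 0, 80],
  [-9, -250, 3, 0, 80],
  [-9, -263, 3, 0, 80],
  [-9, -263, 3, 0, 80],
  [-9, -263, 3, 0, 80],
])

```text
time: 24.1
tool_pos: [0.5481, 0.1552, 0.1978]
tcp_rot: [[0.996, 0.093, 0.015], [0.093, -0.996, -0.002], [0.015, 0.003, -1.0]]
contact_force: [-0.0, 0.3, -0.1]
finger_gap: 0.912
```

```bash
python3 -c "
from h import *
z=[]
for i in range(6):
    cam('side');z.append(state()['contact_force'])
print(np.mean(z,0),delta((.549,.157,.064),95.5),state()['tcp_rot'][:,2])
crop(cam('side'),'s11.png',170,70,370,270,4)
"
```

```text
[ 0.28588752 -0.01355385  0.30988976] (array([ -1.2,  -0.8, 134.3]), np.float64(-0.002)) [ 1.61418987e-02 -6.31177726e-04 -9.99869512e-01]
```

View pics/s11.png

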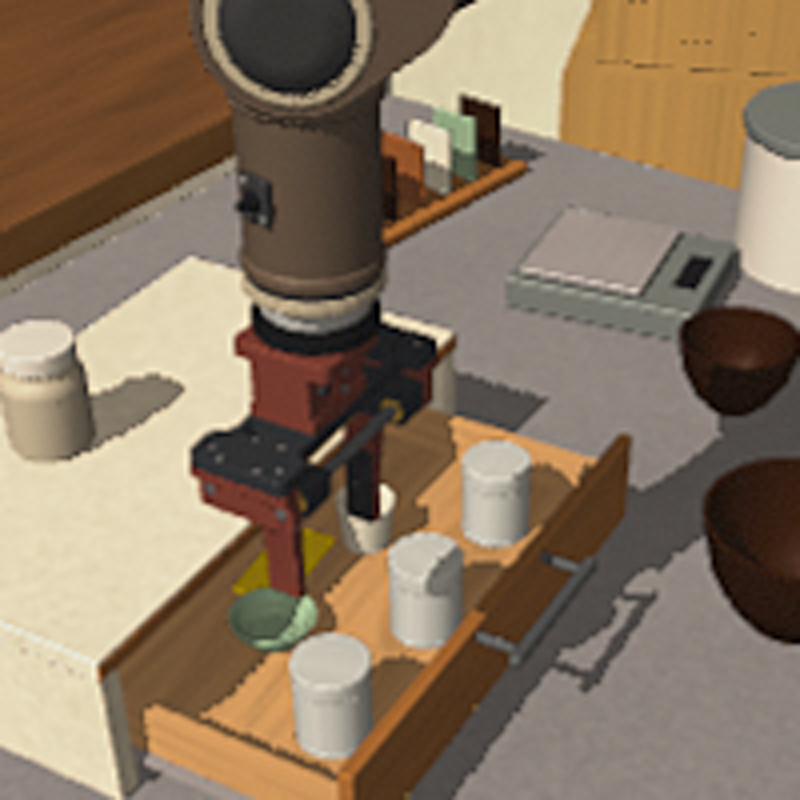

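Request:
carry_out([
  [0, 0, 25, 0, 80],
  [-1, -1, 55, 0, 80],
  [-1, -1, 80, 0, 80],
  [-1, -1, 100, 0, 80],
  [-1, -1, 115, 0, 80],
  [-1, -1, 126, 0, 80],
  [-1, -1, 134, 0, 80],
  [-1, -1, 134, 0, 80],
])

```text
time: 25.45
tool_pos: [0.549, 0.1574, 0.0641]
tcp_rot: [[0.995, 0.095, 0.016], [0.095, -0.996, -0.001], [0.015, 0.002, -1.0]]
contact_force: [-0.2, 0.0, -0.2]
finger_gap: 0.91
```

Request:
carry_out([
  [0, 0, 0, 0, 72],
  [0, 0, 0, 0, 64],
  [0, 0, 0, 0, 58],
  [0, 0, 0, 0, 54],
  [0, 0, 0, 0, 48],
  [0, 0, 0, 0, 48],
  [0, 0, 0, 0, 48],
])

```text
time: 26.32
tool_pos: [0.5491, 0.1575, 0.0643]
tcp_rot: [[0.995, 0.095, 0.016], [0.095, -0.996, -0.001], [0.016, 0.002, -1.0]]
contact_force: [-0.3, -0.2, 5.0]
finger_gap: 0.634
```

Request:
carry_out([
  [0, 0, 0, 0, 48],
  [0, 0, 0, 0, 48],
  [0, 0, -6, 0, 48],
  [0, 0, -18, 0, 48],
  [0, 0, -28, 0, 48],
  [0, 0, -35, 0, 48],
  [0, 0, -38, 0, 48],
  [0, 0, -38, 0, 48],
], grip_force=28)

```text
time: 27.32
tool_pos: [0.5485, 0.1575, 0.1025]
tcp_rot: [[0.995, 0.095, 0.016], [0.095, -0.996, -0.0], [0.016, 0.002, -1.0]]
contact_force: [-0.3, -0.3, -2.7]
finger_gap: 0.634
```

```bash
python3 -c "
from h import *
z=[]
for i in range(12):
    S=cam('side');z.append(state()['contact_force'])
print(np.mean(z,0),np.std(z,0),state()['tool_pos'],state()['finger_gap'])
"
```

```text
[-0.01521168  0.08142924 -2.0922034 ] [0.4935264  0.57371257 0.50089675] [0.54849514 0.15758751 0.10228841] 0.6344025108464318
```

The left tin weighs 2.1–2.4 N (about 0.23 kg), so it is light and the right tin is the heaviest. Setting the left one down and going back to the right.

Request:
carry_out([
  [0, 0, 10, 0, 48],
  [0, 0, 22, 0, 48],
  [0, 0, 30, 0, 48],
  [0, 0, 35, 0, 48],
  [0, 0, 37.5, 0, 48],
  [0, 0, 38, 0, 48],
  [0, 0, 38, 0, 48],
])

```text
time: 28.8
tool_pos: [0.5492, 0.1576, 0.0645]
tcp_rot: [[0.995, 0.095, 0.016], [0.095, -0.996, -0.0], [0.016, 0.002, -1.0]]
contact_force: [0.4, 0.4, -2.2]
finger_gap: 0.636
```

Request:
carry_out([
  [0, 0, 0, 0, 58],
  [0, 0, 0, 0, 64],
  [0, 0, 0, 0, 80],
  [0, 0, 0, 0, 80],
  [0, 0, -15, 0, 80],
  [0, 0, -60, 0, 80],
  [0, 0, -110, 0, 80],
  [0, 0, -136, 0, 80],
  [0, 0, -136, 0, 80],
  [0, 0, -136, 0, 80],
], grip_force=8)

```text
time: 30.05
tool_pos: [0.5465, 0.1574, 0.2]
tcp_rot: [[0.995, 0.095, 0.016], [0.095, -0.996, -0.001], [0.016, 0.002, -1.0]]
contact_force: [-0.4, -0.8, 0.5]
finger_gap: 0.905
```

```bash
python3 -c "
from h import *
print(delta((.583,-.1035,.2),95.5),state()['tcp_rot'][:,2])
"
```

```text
(array([ 11.6, 263.2,   0.8]), np.float64(-0.001)) [ 1.56949983e-02 -7.56774691e-04 -9.99876540e-01]
```

Request:
carry_out([
  [1, 30, 0, 0, 80],
  [3, 75, 0, 0, 80],
  [5, 125, 0, 0, 80],
  [7, 175, 0, 0, 80],
  [9, 220, 0, 0, 80],
  [11, 250, 0, 0, 80],
  [12, 263, 0, 0, 80],
  [12, 263, 0, 0, 80],
  [12, 263, 0, 0, 80],
])

```text
time: 31.18
tool_pos: [0.5832, -0.1013, 0.2005]
tcp_rot: [[0.995, 0.097, 0.015], [0.097, -0.995, 0.0], [0.015, 0.001, -1.0]]
contact_force: [-0.2, 0.4, -0.1]
finger_gap: 0.91
```

```bash
python3 -c "
from h import *
cam('top');cam('top')
T=cam('top');im=T['color'].astype(int);m=((im.max(2)-im.min(2)<28)&(im.min(2)>140)).astype(np.uint8)
print(delta((.583,-.1035,.064),95.5),state()['tcp_rot'][:,2])
crop(cam('side'),'s12.png',170,70,370,270,4)
"
```

```text
(array([ -2.7,   1.4, 136.9]), np.float64(0.001)) [ 1.58099871e-02 -3.53950109e-04 -9.99874952e-01]
```

View pics/s12.png

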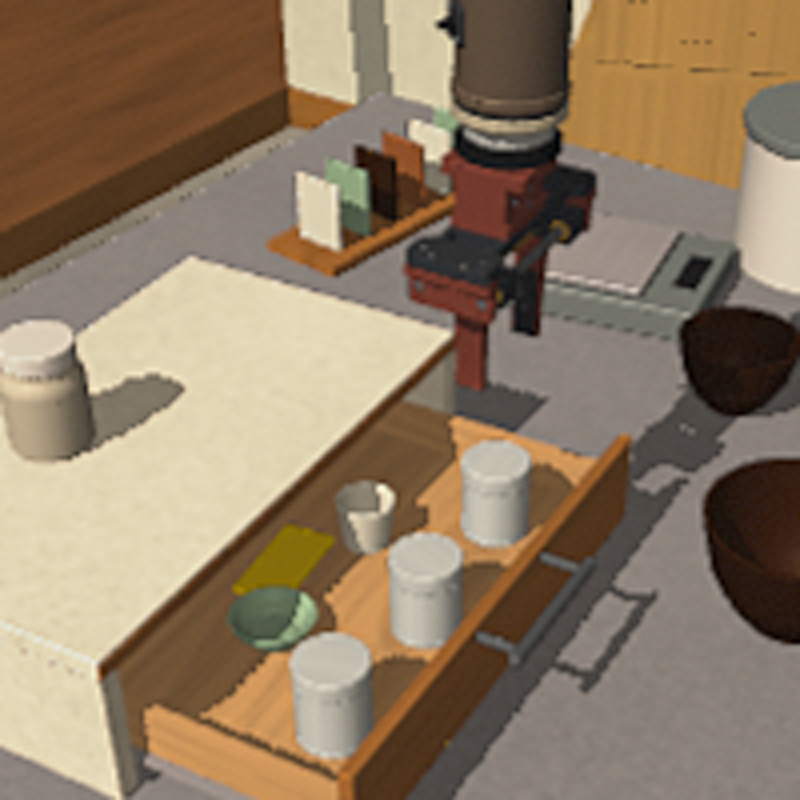

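Request:
carry_out([
  [0, 0, 25, 0, 80],
  [-1, 1, 55, 0, 80],
  [-2, 1, 80, 0, 80],
  [-3, 1, 100, 0, 80],
  [-3, 1, 117, 0, 80],
  [-3, 1, 129, 0, 80],
  [-3, 1, 137, 0, 80],
  [-3, 1, 137, 0, 80],
])

```text
time: 32.38
tool_pos: [0.5826, -0.1034, 0.0636]
tcp_rot: [[0.995, 0.096, 0.015], [0.096, -0.995, -0.0], [0.015, 0.002, -1.0]]
contact_force: [-0.8, 0.9, 0.5]
finger_gap: 0.908
```

Request:
carry_out([
  [0, 0, 0, 0, 72],
  [0, 0, 0, 0, 64],
  [0, 0, 0, 0, 58],
  [0, 0, 0, 0, 54],
  [0, 0, 0, 0, 48],
  [0, 0, 0, 0, 48],
  [0, 0, 0, 0, 48],
])

```text
time: 33.25
tool_pos: [0.5828, -0.1037, 0.0639]
tcp_rot: [[0.995, 0.096, 0.016], [0.096, -0.995, -0.001], [0.016, 0.002, -1.0]]
contact_force: [-0.3, -2.4, 4.5]
finger_gap: 0.632
```

Request:
carry_out([
  [0, 0, 0, 0, 48],
  [0, 0, 0, 0, 48],
  [0, 0, -6, 0, 48],
  [0, 0, -18, 0, 48],
  [0, 0, -32, 0, 48],
  [0, 0, -46, 0, 48],
  [0, 0, -60, 0, 48],
  [0, 0, -74, 0, 48],
  [0, 0, -84, 0, 48],
  [0, 0, -90, 0, 48],
], grip_force=28)

```text
time: 34.5
tool_pos: [0.5815, -0.1037, 0.1546]
tcp_rot: [[0.995, 0.096, 0.016], [0.096, -0.995, -0.001], [0.016, 0.003, -1.0]]
contact_force: [0.4, -0.7, -5.2]
finger_gap: 0.635
```

Request:
carry_out([
  [0, 0, -6, 0, 48],
  [0, 0, -20, 0, 48],
  [0, 0, -36, 0, 48],
  [0, 0, -52, 0, 48],
  [0, 0, -68, 0, 48],
  [0, 0, -82, 0, 48],
  [0, 0, -92, 0, 48],
  [0, 0, -98, 0, 48],
  [0, 0, -100, 0, 48],
  [0, 0, -100, 0, 48],
])

```text
time: 35.75
tool_pos: [0.5797, -0.1035, 0.2543]
tcp_rot: [[0.995, 0.096, 0.016], [0.096, -0.995, -0.001], [0.016, 0.002, -1.0]]
contact_force: [0.3, 0.4, -4.8]
finger_gap: 0.63
```

```bash
python3 -c "
from h import *
z=[]
for i in range(10):
    S=cam('side');z.append(state()['contact_force'])
T=cam('top')
s=state();print(np.mean(z,0),s['tool_pos'],s['finger_gap'],s['tcp_rot'][:,2],s['qvel'].round(2))
cv2.imwrite('pics/s13.png',S['color'][:,:,::-1]);cv2.imwrite('pics/t13.png',T['color'][:,:,::-1])
crop(S,'s13c.png',170,70,370,270,4)
"
```

```text
[ 4.57602398e-02  1.16957294e-03 -4.29268405e+00] [ 0.57985758 -0.10356924  0.25456492] 0.6335426806785097 [ 1.63525174e-02 -9.23147499e-04 -9.99865862e-01] [ 0.06 -0.01 -0.01  0.05  0.02  0.13  0.11]
```

View pics/s13c.png

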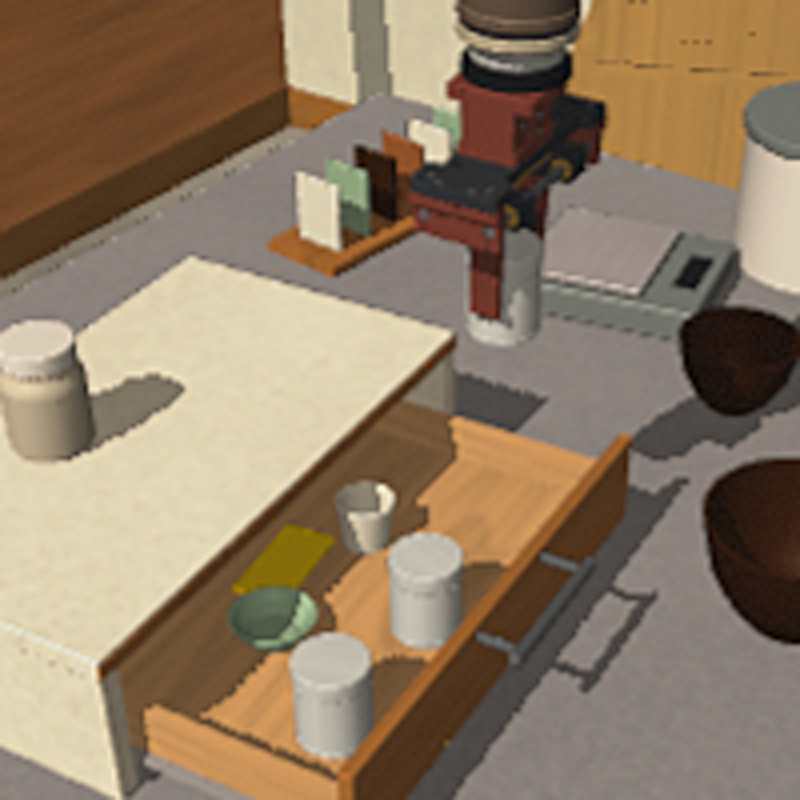

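View pics/t13.png

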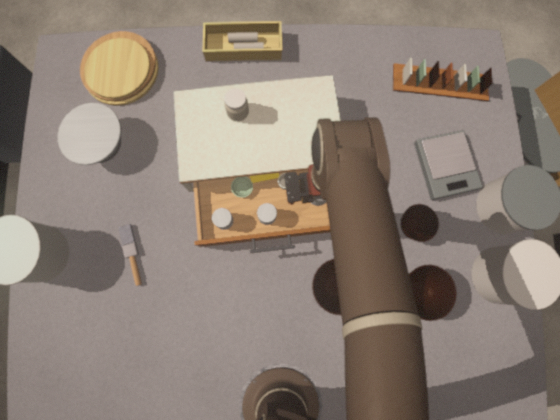

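Two tins are standing in the tray, and the heaviest is held steady with its underside about 0.22 m up, 90 mm above the shelf top. The bowl (420,223) and brush (131,255) have not moved. Handing in.

```bash
python3 -c "
from plant import workorder
print(workorder.sign_off())"
```

```text
the job is handed in; nothing more can be done
None
```

I pulled the tray out to its stop, found the heaviest tin by hefting all three, and handed in holding it at about 36 s of the 72 s allowed. The sign-off gives no verdict, so the result below rests on my own checks.

- **Tray:** it travelled about 165 mm and then resisted with 22 N, which I took as the stop. It looked to be in the same place in the later pictures.
- **Hefting:** the right tin is clearly the heaviest.

| Tin | Force measured | Mass |
|---|---|---|
| Middle | 1.4 N | about 0.145 kg |
| Left | 2.1 to 2.4 N | about 0.23 kg |
| Right | 4.1 to 4.3 N | about 0.43 kg |

- **Final state:** the right tin is held at 28 N with its underside at about 0.22 m, some 90 mm above the shelf top, and the joints are almost at rest. The other two tins stand upright in the tray.
- **Bowl and brush:** by eye, both are where they were in the first top picture.
- **Small discrepancies:** the tool has a tilt of about 0.9°, picked up through the handle pull and the later moves, so the held tin leans by about that much. The unloaded force reading also drifted by up to 0.4 N, which is too little to affect which tin is heaviest.

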